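Gauge a crate slat against a flip stop

TASK

Gauge the loose crate slat in the cutting guide: flip the red-tabbed stop all the way down, then slide the slat flat along the fence until its end is pressed home against the stop, gently but firmly, and keep it pressed for about a second. Then flip the stop fully back up, leaving the slat exactly where it was gauged, flush against the fence. Do not disturb the other things on the sill.

Things in the scene. Friction and masses are not known exactly. Their poses are not given: they have to be found in the camera images.
- guide: Fixed green bed of the cutting guide, 170 (x) x 460 (y) x 18 mm thick; origin: centre of its underside, on the sill. z up, y along the fence towards the stop, x across the bed to the fence. The dark wooden fence, 30 mm thick, stands along the +x edge: its near face is the plane x = +55 mm of this frame, its top 48 mm above the sill. Guide position and yaw vary.
- leaf (a joint): Angle of the flip stop's leaf on its hinge, rad: 0 = fully down across the bed (rests on its end stop), 1.57 = upright, 1.9 = end of travel, leaning back. Friction hinge (about 0.09 N m): it stays where it is left. Starts up.
- leaf_hinge (a point): Point on the hinge axis at the middle of the leaf, 64 mm above the sill and 70 mm in +x from the guide's middle line (above the fence). The hinge axis is the guide's y axis; the clamp that carries it is fixed to the fence top at a place along y that varies.
- leaf_tab (a point): Grip point on the leaf's red tab, 100 mm from the hinge axis; the tab is 24 mm wide (along the hinge axis), 10 mm thick, from 68 to 116 mm from the axis. Leaf down: it points level to the guide's -x, 46 mm above the bed. Leaf up: it points upwards. It can be pinched across its width from above at any leaf angle.
- stop_face (a point): Centre of the stop face, the flat side of the leaf's aluminium blade that looks to the guide's -y; its y stays along the guide's y. Leaf down: the blade spans guide x = +8 to +54 mm, 4 to 46 mm above the bed. Rigid: fractions of a mm lie between no contact and too much, so feel for it. A push of 5 to 10 N gauges properly; over 15 N of slat against stop strains it off its setting.
- slat_center (a point): Reference point in the loose light-wood slat, half-way up and across, 85 mm from its +y end. The slat is 45 (x) wide, 16 mm thick, about 90 g, flat on the bed; its -y end is still uncut and lies 85 to 121 mm from this point, differing each time and not measured. It starts off the fence, slightly turned, 40 to 150 mm short of the stop. No finger fits between slat and fence: push its near edge, then its -y end.
- slat_end (a point): Centre of the slat's +y end face, the squared one that meets the stop (85 mm from slat_center; the slat's y axis points this way). Gauged, the slat lies at guide x = 32.5 mm.
- jar: Glass jar with a latched lid, 80 mm across, 107 mm high, in the upper crate; origin under its centre. Leave alone.
- cezve: Copper-tone cezve, 80 mm across, 68 mm high, in the upper crate; origin under its centre. Leave alone.
- bowl: Red bowl, 100 mm across, 45 mm high; origin under its centre. Leave alone.
- shaker: White plastic salt shaker, 44 mm across, 85 mm high; origin under its centre. Leave alone.
- tin: Aluminium tin with a flap, 73 x 103 x 67 mm; origin under its centre. Leave alone.
- saw: Small back saw lying flat beyond the guide, 345 mm long along its y, 18 mm high. Leave alone.
- crates: Two stacked wooden crates, 240 (x) x 280 (y) x 310 mm high in all, the upper one open at the top; fixed; origin under their centre.
- clamp: The flip stop: a dark steel clamp (34 x 60 x 8 mm base) fixed on the fence top, with the hinged leaf it carries; origin under its centre, 16 mm below the hinge axis.
- slat: The same slat; its origin lies 8 mm below slat_center, on its underside.
Not all that is in view belongs to the job. What is meant by the slat is not blue or yellow, and is the smaller of those in its own colour.

How it is judged:
By the outcome, as a careful person would: the job done as asked, in the order asked, and still so for the second after the job is handed in, with the robot touching nothing.
It also fails if it takes over 72 s, if anything falls off the work surface, if the arm or the gripper's body presses on something with over 40 N, if the wrist force passes 120 N, or if a joint passes its speed limit or range.

ROBOT

A 6-joint arm with a two-finger parallel gripper is mounted at the origin on the work surface. World frame = base frame: x ahead of the robot, y to its left, z up, the work surface at z = 0. Lengths are in mm, angles in rad, forces in N, time in s.
With the tool pointing down it reaches from about 350 to 975 mm from the base axis. Payload 7.1 kg.
Tool frame: the origin (TCP) lies at the very end of the fingers, on their centre line; the grasp point (between the pads) lies 19 mm behind it; y points along the fingers, z is the direction in which the jaws open and shut, and the axes are right-handed (so a half turn about y gives the same grasp; the last joint's range is limited). The gripper opens to 88 mm and grips with 3 to 60 N. Pads are 20 mm wide; open, the fingers measure 115 mm over their backs; the gripper's body (75 mm by 178 mm) begins 61 mm behind the grasp point.
Start: joints at [1.289, 0.423, 1.63, -0, 1.089, -0.019], TCP at [162.334, 603.533, 222.675] pointing down, gripper open.
Joint ranges: [-3, 3], [-0.9, 2.11], [0.09, 2.58], [-1.31, 4.45], [0.11, 2.69], [-2.54, 2.54]. Speed limits (rad/s): [2.39, 2.39, 3.01, 3.14, 3.14, 3.14].

INTERFACE

Orientations are given as a rotation vector (axis times angle).
In Python, from workcell import ctrl gives the robot as it stands.
- The arm moves only by the shell command python3 -m jog 'ROWS'. ROWS is JSON, a list of rows, each a list of 3 entries, a list of its own where there are three numbers: the opening, from 0 (shut) to 1 (fully open), then the shift along the tool's x, y, z in cm, then the turn, a rotation vector about the tool's x, y, z in rad. In form: [[claw, [dx, dy, dz], [wx, wy, wz]], ...]. A call has 1 to 8 rows; each row is the pose to reach, as a shift and turn from the pose commanded when the call began, along the tool's axes at that moment; what a row does not reach only later rows make up. A row lasts 1/10 s, in which the tool goes at most 50 mm and 8.59 degrees, less where a joint would pass 70% of its speed; a pose out of reach is approached as far as the arm can. A call with a gripper value outside its range is refused whole. The fingers move at their own pace and stop on an object; the grip force is fixed at half the most. Time passes only in rows, so rows that repeat a pose let the fingers close. It gives the time, the measured TCP pose, the force and the opening at its end, in the units of the state.
- ctrl.get_obs(): the state, without advancing time (a new reading comes with each control period).
- ctrl.get_image(name): name is "side" or "top" or "wrist"; returns a dict with "color" (400x640x3 uint8, red, green, blue), "z_map" (400x640 float32, mm along the optical axis (not along the pixel's ray), 0 where there is no reading), "fx", "fy", "cx", "cy" (pixels), "pose" (4x4, takes a point from camera to world coordinates). Camera axes: x right, y down, z forward; pixel columns grow to the right and rows downward; lengths in mm; the calibration is good to about 2 mm. A picture is of the moment at which its call begins.
- ctrl.close_job(): hands the job in, once; it reports no verdict.
The state is a dict: "t": time; "qpos": joint angles; "qvel": joint speeds; "joint_torque": joint torques, N m; "ee_pos": TCP position; "orientation": TCP orientation; "ft_force": force on the tool from outside, world axes, zero at the start; "moment": the same for the moment, N m; "width": finger opening in mm.
Only numpy, scipy, OpenCV 4.12 (cv2) and the standard library are available. Lean on these libraries where they do the work, as an engineer would, in place of code of your own. Each camera call takes 0.05 s, during which the arm holds its last target.

## Working session

There is one attempt and no reset: what is moved stays moved. The work goes in short steps, Python scripts to look and compute and a shell command to move; the robot and the scene stay as the last step left them, time stands still between calls to the robot, and variables do not carry over. Pictures are saved under pics/ and viewed, and the job is handed in when it is done.

```bash
ls; mkdir -p pics
python3 - <<'E'
from workcell import ctrl
import cv2,numpy as np
o=ctrl.get_obs()
print(o)
for n in("side","top","wrist"):
    d=ctrl.get_image(n)
    cv2.imwrite(f"pics/{n}0.png",d["color"][:,:,::-1]); np.savez(f"pics/{n}0.npz",**d)
    print(n,d["fx"],d["fy"],d["cx"],d["cy"],d["pose"].round(3).tolist())
E
```

```text
pics
{'t': 0.0, 'qpos': array([ 1.28901124e+00,  4.23854215e-01,  1.63066507e+00, -9.76512558e-06,
        1.08859754e+00, -1.90049828e-02]), 'qvel': array([ 0.00112668,  0.00036422,  0.00024386, -0.00098763,  0.00086382,
       -0.00032457]), 'joint_torque': array([-1.92225481e-03, -5.44612491e+01, -2.73647118e+01,  6.41006394e-02,
        2.29438744e-02, -1.32198779e-04]), 'ee_pos': array([162.18305274, 603.02623651, 221.90314175]), 'orientation': array([-1.56244565,  0.20649189, -0.20614572]), 'ft_force': array([0.83623067, 0.38624409, 0.53845249]), 'moment': array([-0.03260265,  0.00475632, -0.06686808]), 'width': 87.28154910488324}
side 432.02912582199 432.02912582199 323.90305460553236 205.96635580036826 [[0.986, -0.129, 0.109, 378.274], [-0.169, -0.754, 0.635, -1117.133], [-0.0, -0.645, -0.765, 1369.783], [0.0, 0.0, 0.0, 1.0]]
top 518.1296809077517 518.1296809077517 324.2624880302491 198.4550365936819 [[0.001, -0.984, 0.18, 268.161], [-1.0, 0.002, 0.014, -84.176], [-0.014, -0.18, -0.984, 1623.415], [0.0, 0.0, 0.0, 1.0]]
wrist 281.4335493614597 281.4335493614597 320.97299460047964 196.9046705050599 [[0.259, 0.934, 0.248, 94.156], [0.966, -0.25, -0.068, 621.061], [-0.002, 0.257, -0.966, 384.728], [0.0, 0.0, 0.0, 1.0]]
```

View pics/side0.png

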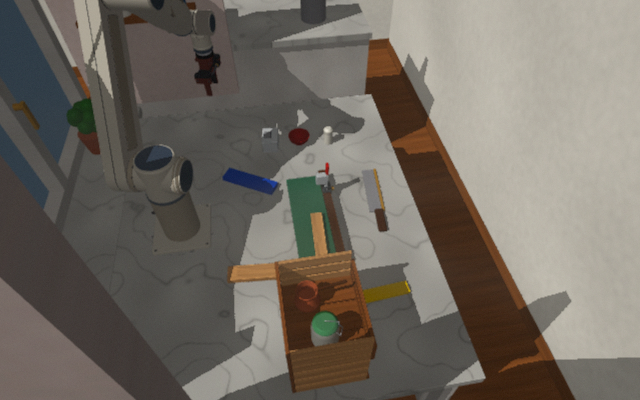

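View pics/top0.png

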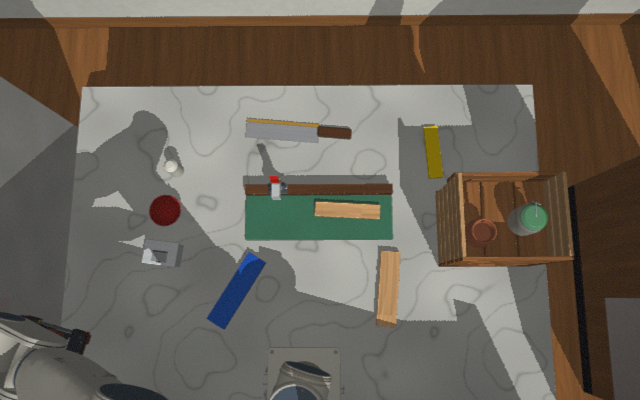

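View pics/wrist0.png

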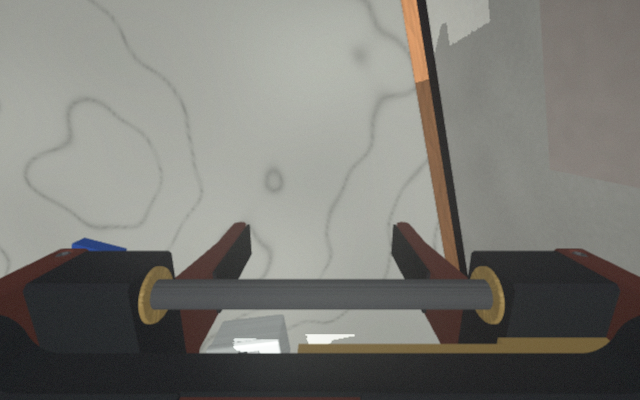

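The top view shows the green guide at (245–392, 185–240) and the fence along its upper edge. The small light-wood slat is on the bed at (315–380, 201–220), and the red-tabbed stop is at (276, 188). The larger light-wood piece at (388, 287) is a decoy. Next I'll measure these.

```bash
cat > h.py <<'E'
import numpy as np,cv2
from scipy.spatial.transform import Rotation as R
def cloud(d):
    z=d["z_map"].astype(float); v,u=np.mgrid[0:z.shape[0],0:z.shape[1]]
    p=np.stack([(u-d["cx"])/d["fx"]*z,(v-d["cy"])/d["fy"]*z,z],-1)
    T=d["pose"]; w=p@T[:3,:3].T+T[:3,3]; w[z<=0]=np.nan
    return w
def ray(d,uv,zw):
    uv=np.atleast_2d(uv).astype(float)
    r=np.c_[(uv[:,0]-d["cx"])/d["fx"],(uv[:,1]-d["cy"])/d["fy"],np.ones(len(uv))]@d["pose"][:3,:3].T
    t=d["pose"][:3,3]; s=(zw-t[2])/r[:,2]
    return t+r*s[:,None]
E
python3 - <<'E'
from h import *
d=dict(np.load("pics/top0.npz")); w=cloud(d); c=d["color"].astype(int)
hsv=cv2.cvtColor(d["color"],cv2.COLOR_RGB2HSV)
def rep(n,m):
    m=cv2.morphologyEx(m.astype(np.uint8),cv2.MORPH_OPEN,np.ones((2,2)))
    nl,l,s,ce=cv2.connectedComponentsWithStats(m)
    for i in range(1,nl):
        if s[i,4]>25:
            pts=w[l==i]; pts=pts[~np.isnan(pts[:,0])]
            uv=np.argwhere(l==i)[:,::-1].astype(np.float32)
            zz=np.median(pts[:,2]); 
            rw=ray(d,uv,zz)[:,:2].astype(np.float32)
            print(n,s[i].tolist(),"z",np.percentile(pts[:,2],[5,50,95]).round(1),cv2.minAreaRect(rw))
roi=np.zeros(c.shape[:2],bool); roi[165:260,235:405]=1
H,S,V=[hsv[...,k].astype(int) for k in range(3)]
rep("green",roi&(H>50)&(H<95)&(S>80))
rep("slat",roi&(H>5)&(H<25)&(V>140)&(S>60))
rep("fence",roi&(H<20)&(V<=130)&(S>80))
rep("red",roi&((H<6)|(H>172))&(S>150)&(V>130))
im=cv2.resize(d["color"][160:250,235:400],None,fx=4.8,fy=4.8,interpolation=cv2.INTER_CUBIC)
cv2.imwrite("pics/topz.png",im[:,:,::-1])
E
```

```text
green [247, 196, 146, 45, 5262] z [10.4 16.9 23.1] ((499.89599609375, -44.695068359375), (455.4371643066406, 139.12579345703125), 89.97201538085938)
slat [316, 203, 65, 17, 928] z [19.3 32.3 38.4] ((519.20947265625, -134.77734375), (199.61599731445312, 45.25801467895508), 87.0444564819336)
slat [382, 252, 20, 9, 168] z [12.5 19.4 26.5] ((380.6319580078125, -267.8557434082031), (58.86178207397461, 24.547624588012695), 89.99130249023438)
fence [289, 185, 104, 11, 1132] z [18.2 45.8 52.6] ((582.8519897460938, -111.20730590820312), (320.0981750488281, 31.687366485595703), 89.88218688964844)
fence [246, 186, 23, 10, 228] z [20.7 46.9 53.3] ((581.5724487304688, 148.12396240234375), (69.2618637084961, 28.524389266967773), 89.89844512939453)
red [271, 177, 9, 7, 55] z [134.2 164.5 180.3] ((588.9664306640625, 79.4559326171875), (23.476970672607422, 17.71645164489746), 89.87844848632812)
```

View pics/topz.png

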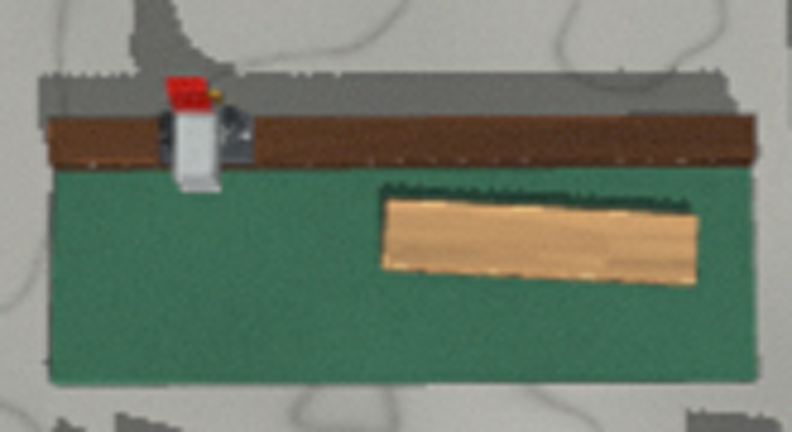

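Run:
```python
from h import *
o=R.from_rotvec([-1.56244565,  0.20649189, -0.20614572]).as_matrix()
print("tool axes cols\n",o.round(3))
d=dict(np.load("pics/top0.npz")); w=cloud(d)
# crate
reg=w[165:275,430:590].reshape(-1,3); reg=reg[reg[:,2]>270]
print("crate top ext",np.percentile(reg,[1,99],axis=0).round(0))
# edges of bed: subpixel by col: green->fence boundary and near edge
hsv=cv2.cvtColor(d["color"],cv2.COLOR_RGB2HSV).astype(float)
H,S,V=hsv[...,0],hsv[...,1],hsv[...,2]
c=d["color"].astype(float); g=c[...,1]-c[...,0] # green minus red
def edge(col,r0,r1):
    s=cv2.GaussianBlur(g,(1,1),0)[r0:r1,col]; mid=(s.min()+s.max())/2
    k=np.argmax((s>mid)!=(s[0]>mid)); return r0+k-1+(mid-s[k-1])/(s[k]-s[k-1])
for nm,r0,r1,z,cols in(("near",232,247,18,range(252,386)),("fence",186,199,48,list(range(295,310))+list(range(383,391)))):
    uv=[(x,edge(x,r0,r1)) for x in cols]
    p=ray(d,np.array(uv),z)
    f=np.polyfit(p[:,1],p[:,0],1); res=p[:,0]-np.polyval(f,p[:,1]); k=abs(res)<2.5*res.std()
    f=np.polyfit(p[k,1],p[k,0],1);print(nm,"x at y=-45",np.polyval(f,-45),"slope",f[0],res.std())
for r in (200,215,235):
    pass
m=(g>15)
for r in(205,215,225,232):
    cols=np.where(m[r,230:410])[0]+230; p=ray(d,np.array([(cols.min()-.5,r),(cols.max()+.5,r)]),18); print(r,p[:,1].round(1), p[:,0].round(1))
```

```text
tool axes cols
 [[ 0.966 -0.     0.26 ]
 [-0.26  -0.001  0.966]
 [-0.    -1.    -0.002]]
crate top ext [[ 350. -692.  271.]
 [ 574. -412.  310.]]
near x at y=-45 432.44257425991236 slope -0.005186710948786338 0.21759211360535619
fence x at y=-45 567.7904316995642 slope -0.003198282367996303 0.23083772073502842
205 [ 187.5 -271.6] [540.8 540.1]
215 [ 186.6 -270.9] [509.  508.4]
225 [ 185.7 -273.3] [477.3 476.9]
232 [ 188.2 -272.8] [455.3 455. ]
```

```bash
cat >> h.py <<'E'
def go(target,yaw=0.004,tilt=0,cur=None):
    """prints shift(cm, tool axes) and turn from current measured pose to target world mm; tilt about world y-ish (tool z)"""
    from workcell import ctrl
    o=ctrl.get_obs(); Rc=R.from_rotvec(o["orientation"]); p=o["ee_pos"] if cur is None else np.array(cur)
    base=R.from_matrix(np.array([[1,0,0],[0,0,1],[0,-1,0]]).astype(float))
    Rt=R.from_euler('z',yaw)*base*R.from_euler('z',tilt)
    print("t",round(o["t"],2),"pos",o["ee_pos"].round(2),"F",o["ft_force"].round(2),"w",round(o["width"],1))
    print("shift cm",(Rc.inv().apply(np.array(target)-p)/10).round(3),"turn",(Rc.inv()*Rt).as_rotvec().round(4))
E
python3 - <<'E'
from h import *
go([625,79.5,235])
E
```

```text
t 0.15 pos [162.23 603.12 222.09] F [-0.24 -0.17 -0.  ] w 87.4
shift cm [ 58.292  -1.246 -38.543] turn [ 1.200e-03 -2.668e-01 -2.000e-04]
```

```bash
python3 -m jog '[[0,[0,-1.2,0],[0,0,0]],[0,[58.3,-1.2,-38.5],[0,-0.267,0]],[0,[58.3,-1.2,-38.5],[0,-0.267,0]],[0,[58.3,-1.2,-38.5],[0,-0.267,0]],[0,[58.3,-1.2,-38.5],[0,-0.267,0]],[0,[58.3,-1.2,-38.5],[0,-0.267,0]],[0,[58.3,-1.2,-38.5],[0,-0.267,0]],[0,[58.3,-1.2,-38.5],[0,-0.267,0]]]'; python3 -c "
from h import *
go([625,79.5,235])"
```

```text
t: 0.95
ee_pos: [395.5, 340.1, 235.8]
orientation: [-1.57, -0.004, 0.003]
ft_force: [0.0, 0.6, -1.0]
width: 27.4
t 0.95 pos [395.47 340.12 235.76] F [ 0.02  0.64 -1.04] w 27.4
shift cm [ 22.837   0.077 -26.164] turn [-0.0009  0.0004  0.0011]
```

```bash
python3 -m jog '[[0,[22.8,0,-26.1],[0,0,0]],[0,[22.8,0,-26.1],[0,0,0]],[0,[22.8,0,-26.1],[0,0,0]],[0,[22.8,0,-26.1],[0,0,0]],[0,[22.8,0,-26.1],[0,0,0]],[0,[22.8,0,-26.1],[0,0,0]],[0,[22.8,0,-26.1],[0,0,0]],[0,[22.8,0,-26.1],[0,0,0]]]'
python3 - <<'E'
from h import *
go([625,79.5,235])
from workcell import ctrl
for n in("wrist","side"):
    d=ctrl.get_image(n); cv2.imwrite(f"pics/{n}1.png",d["color"][:,:,::-1]); np.savez(f"pics/{n}1.npz",**d)
E
```

```text
t: 1.75
ee_pos: [626.8, 77.3, 235.6]
orientation: [-1.572, -0.002, -0.003]
ft_force: [0.5, 0.0, 0.3]
width: 0.7
t 1.75 pos [626.79  77.35 235.55] F [0.49 0.03 0.32] w 0.7
shift cm [-0.179  0.054  0.215] turn [ 0.0008 -0.0044  0.003 ]
```

View pics/wrist1.png

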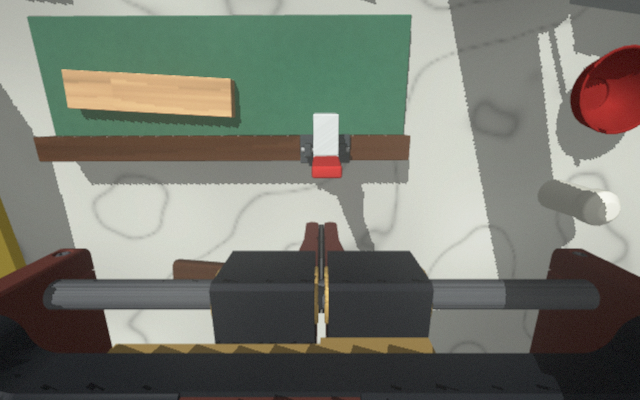

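View pics/side1.png

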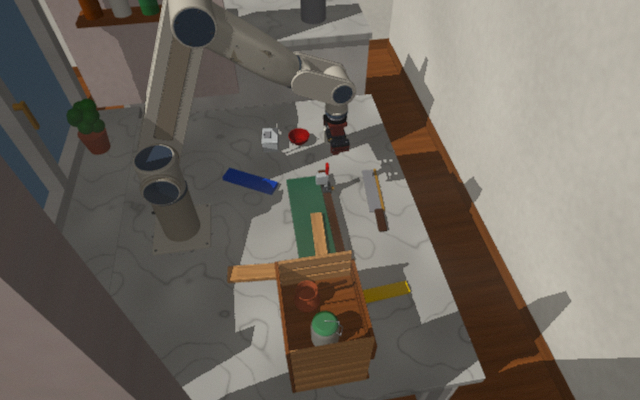

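The wrist view shows the slat at (62–233, 70–117), the fence at rows 135–160, and the upright leaf with its red tab at (327, 167). I'll measure them from this closer camera.

Run:
```python
from h import *
d=dict(np.load("pics/wrist1.npz")); w=cloud(d)
hsv=cv2.cvtColor(d["color"],cv2.COLOR_RGB2HSV).astype(int);H,S,V=[hsv[...,k] for k in range(3)]
print(d["pose"].round(3))
def big(m):
    nl,l,s,ce=cv2.connectedComponentsWithStats(m.astype(np.uint8)); i=1+np.argmax(s[1:,4]); return l==i
gm=big((H>50)&(H<95)&(S>80)); sm=(H>5)&(H<25)&(V>130)&(S>50); sm[:, 250:]=0; sm[140:]=0; sm=big(sm)
fm=big((H<20)&(V<=140)&(S>70)&(np.arange(400)[:,None]<200)); rm=(((H<6)|(H>172))&(S>150)&(V>120)); rm[:, :280]=0; rm[:,380:]=0; rm[220:]=0; rm=big(rm)
for n,m in(("green",gm),("slat",sm),("fence",fm),("red",rm)):
    p=w[m];p=p[~np.isnan(p[:,0])]; uv=np.argwhere(m)[:,::-1]
    print(n,uv.min(0),uv.max(0),"pct1/50/99",np.percentile(p,[1,50,99],axis=0).round(1).tolist())
# slat top rect
cs,_=cv2.findContours(sm.astype(np.uint8),cv2.RETR_EXTERNAL,cv2.CHAIN_APPROX_NONE); c=max(cs,key=len)[:,0]
print("slat rect z34",cv2.minAreaRect(ray(d,c,34)[:,:2].astype(np.float32)))
# bed -x edge and bed/fence-top edge
def line(cols,r0,r1,z,ch):
    pts=[]
    for x in cols:
        s=ch[r0:r1,x].astype(float); g=np.abs(np.diff(s)); k=np.argmax(g); pts.append((x,r0+k+.5))
    p=ray(d,np.array(pts),z); f=np.polyfit(p[:,1],p[:,0],1); r=p[:,0]-np.polyval(f,p[:,1]); k=abs(r)<2*r.std(); f=np.polyfit(p[k,1],p[k,0],1)
    return np.polyval(f,-42),f[0],r.std()
g=d["color"].astype(int); ch=g[...,1]-g[...,0]
print("bed edge",line(range(60,390),8,30,18,ch))
cols=list(range(60,115))+list(range(250,295))+list(range(360,400))
print("fence near top edge z48",line(cols,125,146,48,ch))
br=g.sum(2)
print("fence far top edge z48",line(range(60,295),150,168,48,br))
im=cv2.resize(d["color"][100:190,270:380],None,fx=6,fy=6,interpolation=cv2.INTER_CUBIC)
cv2.imwrite("pics/wz1.png",im[:,:,::-1])
```

```text
[[-0.00000e+00  9.66000e-01  2.60000e-01  5.55790e+02]
 [ 1.00000e+00  1.00000e-03 -1.00000e-03  7.70200e+01]
 [-1.00000e-03  2.60000e-01 -9.66000e-01  3.98089e+02]
 [ 0.00000e+00  0.00000e+00  0.00000e+00  1.00000e+00]]
green [28 15] [410 134] pct1/50/99 [[435.6, -268.8, 16.7], [481.7, 27.5, 18.6], [569.5, 180.0, 20.5]]
slat [61 69] [231 117] pct1/50/99 [[498.1, -233.1, 19.3], [522.6, -134.2, 34.6], [547.2, -35.3, 36.4]]
fence [ 34 136] [299 160] pct1/50/99 [[573.1, -270.6, 46.8], [587.6, -111.6, 48.5], [602.4, 47.1, 50.3]]
red [312 157] [340 177] pct1/50/99 [[586.8, 69.8, 143.6], [590.3, 80.8, 179.5], [598.3, 91.7, 181.6]]
slat rect z34 ((522.7749633789062, -134.46212768554688), (202.4111785888672, 45.316261291503906), 86.94391632080078)
bed edge (np.float64(433.5633055540289), np.float64(-0.003928995177656974), np.float64(0.32789653017088083))
fence near top edge z48 (np.float64(571.8751920661723), np.float64(-0.003918813838642998), np.float64(0.2827631229160576))
fence far top edge z48 (np.float64(602.9675851266844), np.float64(-0.00091867359602791), np.float64(0.587083645728494))
```

View pics/wz1.png

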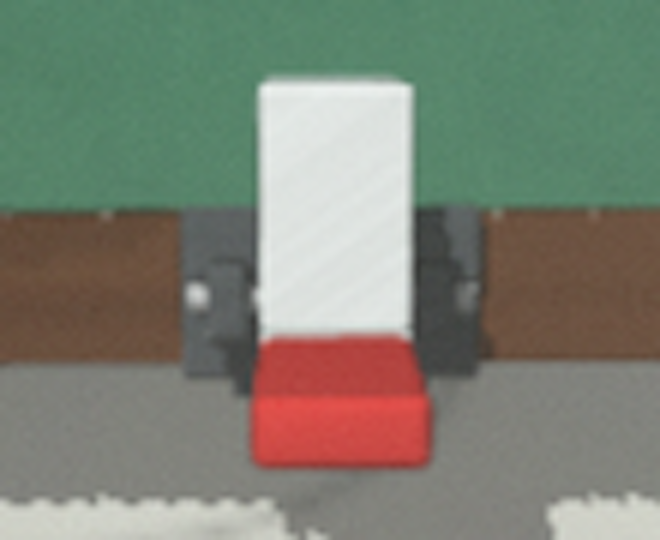

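```bash
python3 -c "
from h import *
go([625,80,159])"
```

```text
t 1.85 pos [623.59  80.63 234.96] F [-0.41 -0.51 -0.6 ] w 0.6
shift cm [ 0.141  7.596 -0.065] turn [-0.0002 -0.002  -0.0001]
```

```bash
python3 -m jog '[[0,[0,4,0],[0,0,0]],[0,[0,7.6,0],[0,0,0]],[0,[0,7.6,0],[0,0,0]],[0,[-2,7.6,0],[0,0,0]],[0,[-4.6,7.9,0],[0,0,0]],[0,[-6.9,8.6,0],[0,0,0]],[0,[-8.3,9.5,0],[0,0,0]],[0,[-9.5,10.6,0],[0,0,0]]]';  python3 -c "
from h import *
go([503.8,80,77.3])"
```

```text
t: 2.65
ee_pos: [528.3, 82.3, 131.1]
orientation: [-1.57, -0.007, 0.002]
ft_force: [0.8, -0.1, 1.0]
width: 0.1
t 2.65 pos [528.3   82.29 131.06] F [ 0.78 -0.08  1.02] w 0.1
shift cm [-2.468  5.368 -0.218] turn [-0.0005  0.0016  0.0032]
```

```bash
python3 -m jog '[[0,[-1,1.4,0],[0,0,0]],[0,[-1.8,2.8,0],[0,0,0]],[0,[-2.2,4,0],[0,0,0]],[0,[-2.5,5.2,0],[0,0,0]],[0,[-2.5,5.5,0],[0,0,0]],[0,[-2.5,5.7,0],[0,0,0]],[0,[-2.5,5.7,0],[0,0,0]]]';  python3 -c "
from h import *
go([503.8,80,69])"
```

```text
t: 3.35
ee_pos: [503.7, 81.0, 71.7]
orientation: [-1.571, -0.004, 0.003]
ft_force: [-0.3, -0.2, 0.2]
width: 0.1
t 3.35 pos [503.74  81.04  71.75] F [-0.27 -0.2   0.22] w 0.1
shift cm [ 0.005  0.275 -0.104] turn [0.     0.0002 0.0003]
```

```bash
O='from h import *
go([503.8,80,69])'; python3 -m jog '[[0,[0,0.1,0],[0,0,0]],[0,[0,0.2,0],[0,0,0]],[0,[0,0.25,0],[0,0,0]]]';  python3 -m jog '[[0,[0,0.05,0],[0,0,0]],[0,[0,0.05,0],[0,0,0]]]'; python3 -m jog '[[0,[0,0.05,0],[0,0,0]],[0,[0,0.05,0],[0,0,0]]]'
```

```text
t: 3.65
ee_pos: [503.7, 81.0, 69.4]
orientation: [-1.571, -0.004, 0.003]
ft_force: [0.3, 0.8, 1.4]
width: 0.1
t: 3.85
ee_pos: [503.7, 81.0, 69.2]
orientation: [-1.571, -0.004, 0.003]
ft_force: [-0.9, -0.3, 6.0]
width: 0.3
t: 4.05
ee_pos: [503.7, 81.0, 69.1]
orientation: [-1.571, -0.004, 0.003]
ft_force: [-2.4, -0.1, 9.8]
width: 0.2
```

```bash
python3 -m jog '[[0,[0,-3,0],[0,0,0]],[0,[-1,-4,-4],[0,0,0]],[0,[-3.9,-4,-21.5],[0,0,0]],[0,[-3.9,-4,-21.5],[0,0,0]],[0,[-3.9,-4,-21.5],[0,0,0]],[0,[-3.9,-4,-21.5],[0,0,0]],[0,[-3.9,-4,-21.5],[0,0,0]],[0,[-3.9,-4,-21.5],[0,0,0]]]'
python3 - <<'E'
from h import *
from workcell import ctrl
for n in("wrist","top"):
    d=ctrl.get_image(n); cv2.imwrite(f"pics/{n}2.png",d["color"][:,:,::-1]); np.savez(f"pics/{n}2.npz",**d)
go([480,-134,24])
E
```

```text
t: 4.85
ee_pos: [464.9, -134.5, 108.2]
orientation: [-1.571, -0.002, 0.002]
ft_force: [0.1, 0.1, 0.9]
width: 0.5
t 4.95 pos [ 465.18 -133.35  108.12] F [0.72 0.46 0.11] w 0.7
shift cm [ 1.484  8.411 -0.075] turn [-0.0002  0.0008 -0.0002]
```

View pics/wrist2.png

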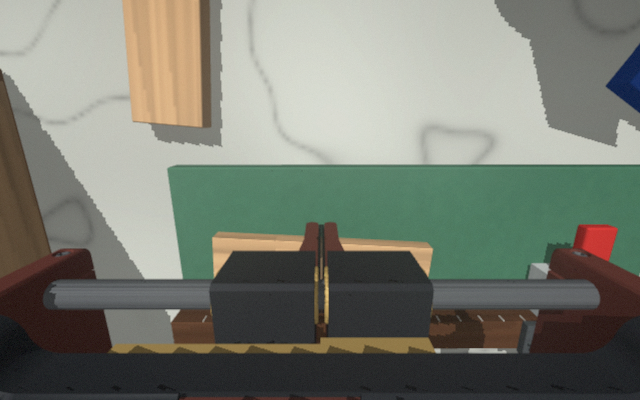

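View pics/top2.png

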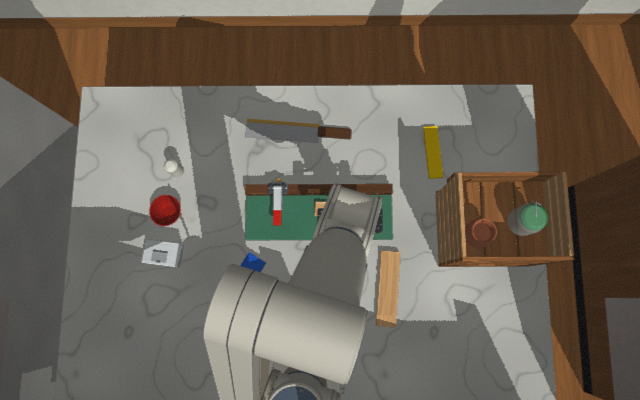

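```bash
python3 -m jog '[[0,[1.3,4,0],[0,0,0]],[0,[1.3,7.5,0],[0,0,0]],[0,[1.3,8.4,0],[0,0,0]],[0,[1.3,8.4,0],[0,0,0]],[0,[2.0,8.4,0],[0,0,0]],[0,[2.6,8.4,0],[0,0,0]],[0,[3.2,8.4,0],[0,0,0]],[0,[3.8,8.4,0],[0,0,0]]]'; python3 -c "
from h import *
go([516,-134,24])"
```

```text
t: 5.75
ee_pos: [504.3, -134.2, 25.2]
orientation: [-1.571, -0.004, 0.002]
ft_force: [-1.1, 0.9, 0.3]
width: 0.2
t 5.75 pos [ 504.31 -134.22   25.16] F [-1.14  0.93  0.31] w 0.2
shift cm [1.169 0.118 0.017] turn [0.0005 0.0002 0.0015]
```

```bash
python3 -m jog '[[0,[0.4,0,0],[0,0,0]],[0,[0.7,0,0],[0,0,0]],[0,[1,0,0],[0,0,0]],[0,[1.15,0,0],[0,0,0]],[0,[1.2,0,0],[0,0,0]]]'; for i in 1 2 ; do :; done; python3 -m jog '[[0,[0.05,0,0],[0,0,0]],[0,[0.1,0,0],[0,0,0]],[0,[0.1,0,0],[0,0,0]]]'; python3 -m jog '[[0,[0.05,0,0],[0,0,0]],[0,[0.1,0,0],[0,0,0]],[0,[0.1,0,0],[0,0,0]]]'
```

```text
t: 6.25
ee_pos: [515.1, -133.9, 24.1]
orientation: [-1.571, -0.003, 0.004]
ft_force: [-1.1, 0.1, 1.1]
width: 0.4
t: 6.55
ee_pos: [516.3, -134.0, 24.1]
orientation: [-1.571, -0.003, 0.003]
ft_force: [-1.1, -0.1, 0.5]
width: 0.8
t: 6.85
ee_pos: [517.3, -134.0, 24.2]
orientation: [-1.571, -0.003, 0.003]
ft_force: [-0.3, -0.2, 0.4]
width: 0.7
```

```bash
python3 -m jog '[[0,[0.05,0,0],[0,0,0]],[0,[0.05,0,0],[0,0,0]]]'; python3 -m jog '[[0,[0.05,0,0],[0,0,0]],[0,[0.05,0,0],[0,0,0]]]';python3 -m jog '[[0,[0.05,0,0],[0,0,0]],[0,[0.05,0,0],[0,0,0]]]'; python3 -m jog '[[0,[0.05,0,0],[0,0,0]],[0,[0.05,0,0],[0,0,0]]]'
```

```text
t: 7.05
ee_pos: [517.5, -133.9, 24.2]
orientation: [-1.571, -0.003, 0.004]
ft_force: [-1.2, 0.1, 1.1]
width: 0.5
t: 7.25
ee_pos: [517.6, -133.8, 24.1]
orientation: [-1.571, -0.002, 0.004]
ft_force: [-3.8, -0.2, 2.7]
width: 0.7
t: 7.45
ee_pos: [517.6, -133.8, 24.1]
orientation: [-1.57, -0.002, 0.005]
ft_force: [-5.7, 0.2, 5.1]
width: 0.4
t: 7.65
ee_pos: [517.6, -133.8, 24.0]
orientation: [-1.57, -0.001, 0.006]
ft_force: [-6.5, -1.0, 5.4]
width: 0.6
```

```bash
python3 -m jog '[[0,[-1,0,0],[0,0,0]],[0,[-2,-3,-1],[0,0,0]],[0,[-2,-5,-4],[0,0,0]],[0,[0,-5,-8.5],[0,0,0]],[0,[3.2,-5,-12.8],[0,0,0]],[0,[3.2,-5,-12.8],[0,0,0]],[0,[3.2,-5,-12.8],[0,0,0]],[0,[3.2,-5,-12.8],[0,0,0]]]'
python3 - <<'E'
from h import *
from workcell import ctrl
for n in("wrist","side"):
    d=ctrl.get_image(n); cv2.imwrite(f"pics/{n}3.png",d["color"][:,:,::-1]); np.savez(f"pics/{n}3.npz",**d)
go([550.5,-262,24])
E
```

```text
t: 8.45
ee_pos: [550.5, -260.7, 73.5]
orientation: [-1.57, -0.002, 0.005]
ft_force: [-0.1, -0.3, 0.3]
width: 0.4
t 8.55 pos [ 550.62 -260.38   73.77] F [-0.85  0.09 -1.05] w 0.0
shift cm [-0.006  4.977 -0.166] turn [-0.0008  0.0012 -0.0014]
```

View pics/wrist3.png

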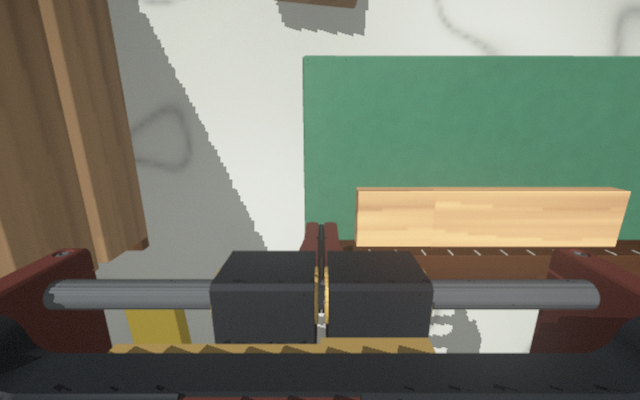

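View pics/side3.png

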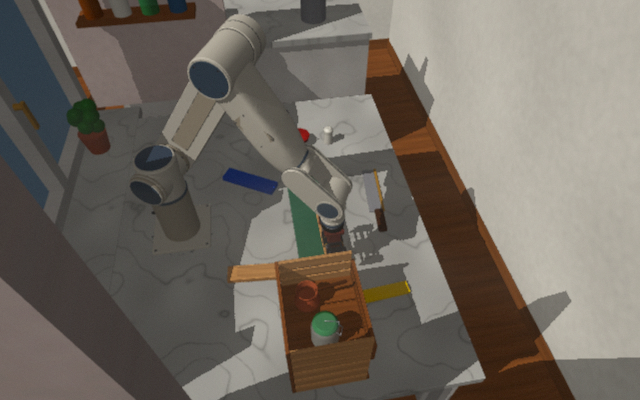

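The wrist view shows the slat (357–630, 188–247) lying along the fence. The fingertip, around (322, 230), is just beyond the slat's −y end. I'll measure both ends.

Run:
```python
from h import *
d=dict(np.load("pics/wrist3.npz")); w=cloud(d)
hsv=cv2.cvtColor(d["color"],cv2.COLOR_RGB2HSV).astype(int);H,S,V=[hsv[...,k] for k in range(3)]
m=(H>5)&(H<25)&(V>150)&(S>50); m[:180]=0;m[255:]=0;m[:,:345]=0
for r in (200,215,230,240):
    c=np.where(m[r])[0]; p=ray(d,[(c.min()-.5,r),(c.max()+.5,r)],34); print(r,c.min(),c.max(),p.round(1).tolist(), w[r,c.min()+3].round(1))
for c in (370,450,530,600):
    r=np.where(m[:,c])[0]; print(c,r.min(),r.max(),ray(d,[(c,r.max()+.5)],34).round(1).tolist())
d=dict(np.load("pics/top2.npz")); 
im=cv2.resize(d["color"][170:250,235:400],None,fx=4.8,fy=4.8,interpolation=cv2.INTER_CUBIC); cv2.imwrite("pics/topz2.png",im[:,:,::-1])
w=cloud(d); c=d["color"].astype(int)
for r in (192,196,200,204,208): 
    wh=np.where(c[r,262:292].min(1)>140)[0]+262; print(r,wh.min(),wh.max(),ray(d,[(wh.min()-.5,r),(wh.max()+.5,r)],64).round(1).tolist())
```

```text
200 358 628 [[535.9, -234.0, 34.0], [534.9, -31.6, 34.0]] [ 535.8 -231.4   34.5]
215 357 623 [[547.7, -234.3, 34.0], [546.7, -32.1, 34.0]] [ 547.4 -231.7   34.7]
230 357 619 [[559.8, -233.8, 34.0], [558.8, -31.7, 34.0]] [ 559.4 -231.3   34.9]
240 356 616 [[568.1, -234.3, 34.0], [567.1, -31.8, 34.0]] [ 567.8 -231.7   34.7]
370 187 246 [[573.5, -222.8, 34.0]]
450 187 246 [[573.2, -160.4, 34.0]]
530 187 246 [[572.9, -97.9, 34.0]]
600 187 246 [[572.7, -43.2, 34.0]]
192 274 280 [[573.3, 94.6, 64.0], [573.3, 73.1, 64.0]]
196 274 281 [[560.8, 94.4, 64.0], [560.8, 69.8, 64.0]]
200 274 280 [[548.4, 94.2, 64.0], [548.3, 72.7, 64.0]]
204 274 280 [[536.0, 93.9, 64.0], [535.9, 72.5, 64.0]]
208 274 280 [[523.6, 93.7, 64.0], [523.5, 72.3, 64.0]]
```

View pics/topz2.png

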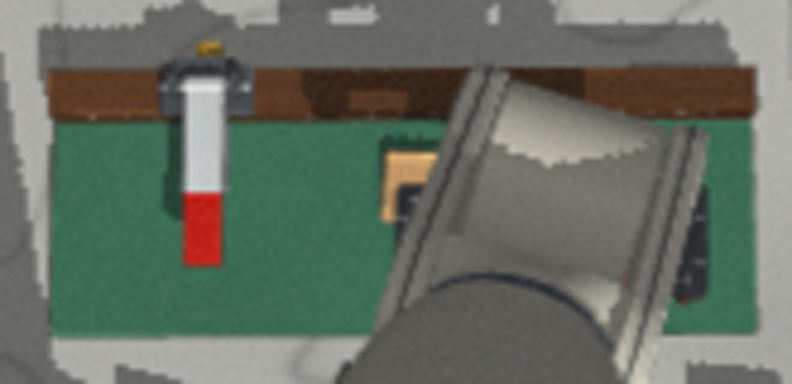

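```bash
python3 -m jog '[[0,[0,2.5,0],[0,0,0]],[0,[0,5,0],[0,0,0]],[0,[0,5,0],[0,0,0]],[0,[0,5,0],[0,0,0]],[0,[0,5,0.8],[0,0,0]],[0,[0,5,1.3],[0,0,0]],[0,[0,5,1.8],[0,0,0]],[0,[0,5,2.4],[0,0,0]]]'; python3 -m jog '[[0,[0,0,0.8],[0,0,0]],[0,[0,0,1.6],[0,0,0]],[0,[0,0,2.4],[0,0,0]],[0,[0,0,3.2],[0,0,0]],[0,[0,0,4],[0,0,0]],[0,[0,0,4.8],[0,0,0]],[0,[0,0,5.4],[0,0,0]],[0,[0,0,5.8],[0,0,0]]]'; python3 -c "
from h import *
go([550.5,-146,24])"
```

```text
t: 9.35
ee_pos: [552.1, -237.5, 24.9]
orientation: [-1.571, -0.004, 0.003]
ft_force: [-0.2, -0.3, 0.3]
width: 0.4
t: 10.15
ee_pos: [551.3, -179.1, 24.1]
orientation: [-1.571, -0.003, 0.004]
ft_force: [-0.2, -0.6, -0.3]
width: 0.4
t 10.15 pos [ 551.33 -179.15   24.14] F [-0.17 -0.6  -0.26] w 0.4
shift cm [-0.068  0.014  3.315] turn [-0.0001  0.0006 -0.0002]
```

```bash
python3 -m jog '[[0,[0,0,0.6],[0,0,0]],[0,[0,0,1.1],[0,0,0]],[0,[0,0,1.6],[0,0,0]],[0,[0,0,2],[0,0,0]],[0,[0,0,2.3],[0,0,0]],[0,[0,0,2.5],[0,0,0]],[0,[0,0,2.6],[0,0,0]],[0,[0,0,2.6],[0,0,0]]]'
python3 - <<'E'
from h import *
from workcell import ctrl
for n in("wrist",):
    d=ctrl.get_image(n); cv2.imwrite(f"pics/{n}4.png",d["color"][:,:,::-1]); np.savez(f"pics/{n}4.npz",**d)
go([550.5,-146,24])
E
```

```text
t: 10.95
ee_pos: [551.2, -153.7, 24.1]
orientation: [-1.571, -0.003, 0.004]
ft_force: [0.2, 0.7, -1.0]
width: 0.4
t 11.0 pos [ 551.18 -153.73   24.1 ] F [ 0.7   0.13 -0.14] w 0.5
shift cm [-0.065  0.01   0.774] turn [-0.0001  0.0002 -0.0002]
```

View pics/wrist4.png

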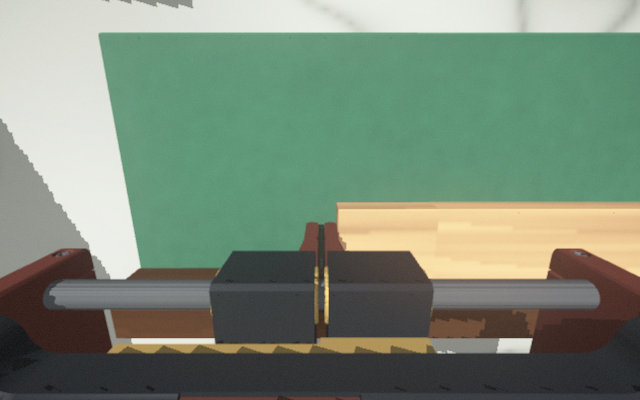

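```bash
python3 -m jog '[[0,[0,0,0.1],[0,0,0]],[0,[0,0,0.2],[0,0,0]],[0,[0,0,0.3],[0,0,0]],[0,[0,0,0.4],[0,0,0]]]'; python3 -m jog '[[0,[0,0,0.05],[0,0,0]],[0,[0,0,0.05],[0,0,0]]]'; python3 -m jog '[[0,[0,0,0.05],[0,0,0]],[0,[0,0,0.05],[0,0,0]]]'; python3 -m jog '[[0,[0,0,0.05],[0,0,0]],[0,[0,0,0.05],[0,0,0]]]'
```

```text
t: 11.4
ee_pos: [551.2, -149.8, 24.2]
orientation: [-1.571, -0.003, 0.003]
ft_force: [0.5, 0.3, 0.7]
width: 0.3
t: 11.6
ee_pos: [551.2, -149.2, 24.2]
orientation: [-1.571, -0.003, 0.003]
ft_force: [-0.3, 0.4, 0.7]
width: 0.6
t: 11.8
ee_pos: [551.2, -148.8, 24.2]
orientation: [-1.571, -0.003, 0.003]
ft_force: [0.1, -1.3, 0.7]
width: 0.2
t: 12.0
ee_pos: [551.3, -148.3, 24.2]
orientation: [-1.571, -0.003, 0.003]
ft_force: [-0.8, -1.2, 0.0]
width: 0.5
```

```bash
python3 -m jog '[[0,[0,0,0.04],[0,0,0]],[0,[0,0,0.04],[0,0,0]]]'; python3 -m jog '[[0,[0,0,0.04],[0,0,0]],[0,[0,0,0.04],[0,0,0]]]'
```

```text
t: 12.2
ee_pos: [551.2, -147.9, 24.2]
orientation: [-1.571, -0.003, 0.003]
ft_force: [0.6, -0.1, -0.3]
width: 0.4
t: 12.4
ee_pos: [551.2, -147.5, 24.2]
orientation: [-1.571, -0.003, 0.003]
ft_force: [-0.3, -1.1, 0.7]
width: 0.5
```

```bash
python3 -m jog '[[0,[0,0,0.04],[0,0,0]],[0,[0,0,0.04],[0,0,0]]]'
```

```text
t: 12.6
ee_pos: [551.2, -147.1, 24.2]
orientation: [-1.571, -0.003, 0.003]
ft_force: [0.1, -0.1, -0.1]
width: 0.4
```

```bash
python3 -m jog '[[0,[0,0,0.04],[0,0,0]],[0,[0,0,0.04],[0,0,0]]]'; python3 -m jog '[[0,[0,0,0.04],[0,0,0]],[0,[0,0,0.04],[0,0,0]]]'
```

```text
t: 12.8
ee_pos: [551.2, -146.7, 24.2]
orientation: [-1.571, -0.003, 0.003]
ft_force: [-0.6, 0.2, -0.2]
width: 0.7
t: 13.0
ee_pos: [551.2, -146.3, 24.2]
orientation: [-1.571, -0.003, 0.003]
ft_force: [0.1, 0.8, -0.2]
width: 0.5
```

```bash
python3 -m jog '[[0,[0,0,0.04],[0,0,0]],[0,[0,0,0.04],[0,0,0]]]'
```

```text
t: 13.2
ee_pos: [551.2, -145.9, 24.2]
orientation: [-1.571, -0.003, 0.003]
ft_force: [0.2, -0.1, -0.0]
width: 0.5
```

```bash
python3 -m jog '[[0,[0,0,0.04],[0,0,0]],[0,[0,0,0.04],[0,0,0]]]'
```

```text
t: 13.4
ee_pos: [551.2, -145.5, 24.2]
orientation: [-1.571, -0.003, 0.003]
ft_force: [0.1, 0.0, 0.1]
width: 0.6
```

```bash
python3 -m jog '[[0,[0,0,0.04],[0,0,0]],[0,[0,0,0.04],[0,0,0]]]'
```

```text
t: 13.6
ee_pos: [551.2, -145.1, 24.2]
orientation: [-1.571, -0.003, 0.003]
ft_force: [0.3, -0.9, 0.6]
width: 0.4
```

```bash
python3 -m jog '[[0,[0,0,0.04],[0,0,0]],[0,[0,0,0.04],[0,0,0]]]'
```

```text
t: 13.8
ee_pos: [551.2, -144.7, 24.2]
orientation: [-1.571, -0.003, 0.003]
ft_force: [-0.3, -0.2, -0.5]
width: 0.4
```

```bash
python3 -m jog '[[0,[0,0,0.04],[0,0,0]],[0,[0,0,0.04],[0,0,0]]]'
```

```text
t: 14.0
ee_pos: [551.2, -144.3, 24.2]
orientation: [-1.571, -0.003, 0.003]
ft_force: [0.6, -0.2, 0.3]
width: 0.1
```

Run:
```python
from h import *
from workcell import ctrl
ims=[]
for n,(r,c) in(("top",(170,235)),("wrist",(190,300)),("side",(160,270))):
    d=ctrl.get_image(n); np.savez(f"pics/{n}5.npz",**d)
    ims.append(cv2.resize(d["color"][r:r+70,c:c+160] if n!="wrist" else d["color"][150:290,320:640],(640,280) if n!="wrist" else (640,280),interpolation=cv2.INTER_CUBIC))
cv2.imwrite("pics/m5a.png",np.vstack(ims[:2])[:,:,::-1])
```

```text
(no output)
```

View pics/m5a.png

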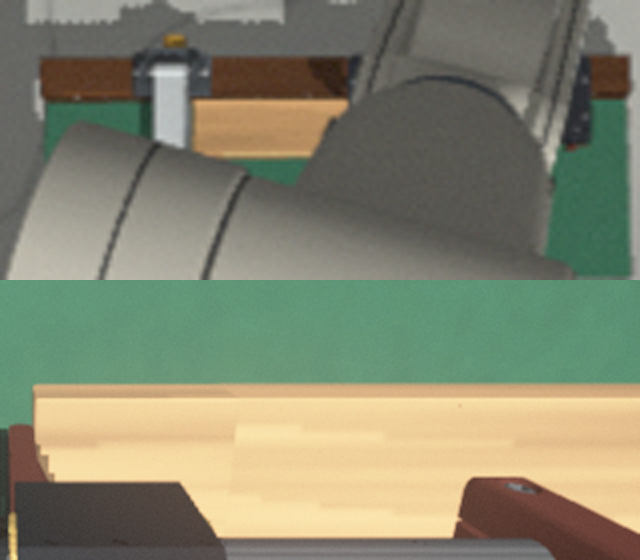

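The top view shows the slat end at about column 283, almost touching the blade's edge at about 282. It is flush with the fence. I'll keep feeling forward in small steps.

```bash
python3 -m jog '[[0,[0,0,0.04],[0,0,0]],[0,[0,0,0.04],[0,0,0]]]'
```

```text
t: 14.35
ee_pos: [551.2, -143.9, 24.2]
orientation: [-1.571, -0.003, 0.003]
ft_force: [-0.3, -0.4, 0.2]
width: 0.4
```

```bash
python3 -m jog '[[0,[0,0,0.04],[0,0,0]],[0,[0,0,0.04],[0,0,0]]]'
```

```text
t: 14.55
ee_pos: [551.2, -143.5, 24.2]
orientation: [-1.571, -0.003, 0.003]
ft_force: [0.4, -1.1, -0.2]
width: 0.5
```

```bash
python3 -m jog '[[0,[0,0,0.04],[0,0,0]],[0,[0,0,0.04],[0,0,0]]]'
```

```text
t: 14.75
ee_pos: [551.2, -143.1, 24.2]
orientation: [-1.571, -0.003, 0.003]
ft_force: [0.4, -0.7, -0.1]
width: 0.7
```

```bash
python3 -m jog '[[0,[0,0,0.04],[0,0,0]],[0,[0,0,0.04],[0,0,0]]]'
```

```text
t: 14.95
ee_pos: [551.2, -142.7, 24.2]
orientation: [-1.571, -0.003, 0.003]
ft_force: [-0.0, -0.1, -0.6]
width: 0.7
```

```bash
python3 -m jog '[[0,[0,0,0.04],[0,0,0]],[0,[0,0,0.04],[0,0,0]]]'
```

```text
t: 15.15
ee_pos: [551.2, -142.3, 24.2]
orientation: [-1.571, -0.003, 0.003]
ft_force: [-0.8, 0.4, -0.3]
width: 0.0
```

```bash
python3 -m jog '[[0,[0,0,0.04],[0,0,0]],[0,[0,0,0.04],[0,0,0]]]'
```

```text
t: 15.35
ee_pos: [551.2, -141.9, 24.2]
orientation: [-1.571, -0.003, 0.003]
ft_force: [-0.2, -0.0, 1.0]
width: 0.6
```

Run:
```python
from h import *
d=dict(np.load("pics/wrist5.npz"))
hsv=cv2.cvtColor(d["color"],cv2.COLOR_RGB2HSV).astype(int);H,S,V=[hsv[...,k] for k in range(3)]
m=(H>5)&(H<25)&(V>150)&(S>50); m[:,:325]=0
for r in (210,215,220): 
    c=np.where(m[r])[0]; print(r,c.min(),ray(d,[(c.min()-.5,r)],34).round(1))
d=dict(np.load("pics/top5.npz")); c=d["color"].astype(int)
for r in(196,198,200,202): print(r,[(k,tuple(c[r,k])) for k in range(271,288)])
```

```text
210 337 [[ 529. -136.   34.]]
215 337 [[ 532.  -135.9   34. ]]
220 337 [[ 535.  -135.9   34. ]]
196 [(271, (np.int64(33), np.int64(62), np.int64(47))), (272, (np.int64(50), np.int64(71), np.int64(60))), (273, (np.int64(113), np.int64(121), np.int64(118))), (274, (np.int64(180), np.int64(186), np.int64(185))), (275, (np.int64(184), np.int64(189), np.int64(188))), (276, (np.int64(183), np.int64(187), np.int64(188))), (277, (np.int64(185), np.int64(190), np.int64(189))), (278, (np.int64(182), np.int64(187), np.int64(187))), (279, (np.int64(185), np.int64(189), np.int64(187))), (280, (np.int64(173), np.int64(178), np.int64(178))), (281, (np.int64(136), np.int64(138), np.int64(141))), (282, (np.int64(108), np.int64(106), np.int64(99))), (283, (np.int64(143), np.int64(120), np.int64(85))), (284, (np.int64(203), np.int64(159), np.int64(109))), (285, (np.int64(203), np.int64(157), np.int64(106))), (286, (np.int64(203), np.int64(158), np.int64(108))), (287, (np.int64(201), np.int64(156), np.int64(104)))]
198 [(271, (np.int64(39), np.int64(68), np.int64(52))), (272, (np.int64(45), np.int64(66)
[... 1947 characters left out ...]
)), (275, (np.int64(188), np.int64(191), np.int64(192))), (276, (np.int64(186), np.int64(192), np.int64(191))), (277, (np.int64(185), np.int64(190), np.int64(189))), (278, (np.int64(186), np.int64(190), np.int64(190))), (279, (np.int64(185), np.int64(190), np.int64(189))), (280, (np.int64(172), np.int64(176), np.int64(176))), (281, (np.int64(124), np.int64(128), np.int64(128))), (282, (np.int64(103), np.int64(103), np.int64(98))), (283, (np.int64(132), np.int64(112), np.int64(81))), (284, (np.int64(187), np.int64(145), np.int64(98))), (285, (np.int64(189), np.int64(147), np.int64(101))), (286, (np.int64(188), np.int64(146), np.int64(99))), (287, (np.int64(185), np.int64(144), np.int64(96)))]
```

```bash
python3 -m jog '[[0,[0,0,0.04],[0,0,0]],[0,[0,0,0.04],[0,0,0]]]'
```

```text
t: 15.55
ee_pos: [551.3, -141.7, 24.2]
orientation: [-1.571, -0.003, 0.003]
ft_force: [0.3, -1.8, 0.2]
width: 0.5
```

```bash
python3 -m jog '[[0,[0,0,0.04],[0,0,0]],[0,[0,0,0.04],[0,0,0]]]'
```

```text
t: 15.75
ee_pos: [551.3, -141.7, 24.3]
orientation: [-1.571, -0.004, 0.003]
ft_force: [-0.5, -4.5, 0.7]
width: 0.5
```

```bash
python3 -m jog '[[0,[0,0,0.04],[0,0,0]],[0,[0,0,0.04],[0,0,0]]]'
```

```text
t: 15.95
ee_pos: [551.4, -141.6, 24.3]
orientation: [-1.572, -0.004, 0.003]
ft_force: [-1.1, -6.8, -0.6]
width: 0.6
```

```bash
python3 -m jog '[[0,[0,0,0.01],[0,0,0]],[0,[0,0,0.01],[0,0,0]],[0,[0,0,0.01],[0,0,0]]]'; python3 -m jog '[[0,[0,0,0],[0,0,0]],[0,[0,0,0],[0,0,0]],[0,[0,0,0],[0,0,0]],[0,[0,0,0],[0,0,0]],[0,[0,0,0],[0,0,0]]]'; python3 -m jog '[[0,[0,0,0],[0,0,0]],[0,[0,0,0],[0,0,0]],[0,[0,0,0],[0,0,0]],[0,[0,0,0],[0,0,0]],[0,[0,0,0],[0,0,0]],[0,[0,0,0],[0,0,0]]]'
```

```text
t: 16.25
ee_pos: [551.5, -141.6, 24.3]
orientation: [-1.572, -0.004, 0.003]
ft_force: [-0.4, -7.6, -0.1]
width: 0.6
t: 16.75
ee_pos: [551.5, -141.6, 24.3]
orientation: [-1.572, -0.004, 0.003]
ft_force: [1.0, -7.2, -0.0]
width: 0.7
t: 17.35
ee_pos: [551.5, -141.6, 24.3]
orientation: [-1.572, -0.004, 0.003]
ft_force: [-0.6, -7.6, 0.1]
width: 0.3
```

```bash
python3 -m jog '[[0,[0,0,-0.05],[0,0,0]],[0,[0,0,-0.1],[0,0,0]],[0,[0,0,-0.3],[0,0,0]],[0,[0,0,-1.2],[0,0,0]],[0,[0,-3,-2.0],[0,0,0]],[0,[0,-7,-2],[0,0,0]],[0,[0,-10,-2],[0,0,0]],[0,[0,-10,-2],[0,0,0]]]';python3 - <<'E'
from h import *
from workcell import ctrl
for n in("wrist","side"):
    d=ctrl.get_image(n); cv2.imwrite(f"pics/{n}6.png",d["color"][:,:,::-1]); np.savez(f"pics/{n}6.npz",**d)
go([490,81,124])
E
```

```text
t: 18.15
ee_pos: [554.0, -161.8, 128.3]
orientation: [-1.573, -0.009, -0.002]
ft_force: [0.4, -0.4, 0.5]
width: 0.4
t 18.25 pos [ 551.48 -160.91  124.64] F [0.14 0.57 0.29] w 0.4
shift cm [-6.051  0.051 24.216] turn [0.0002 0.     0.0013]
```

View pics/wrist6.png

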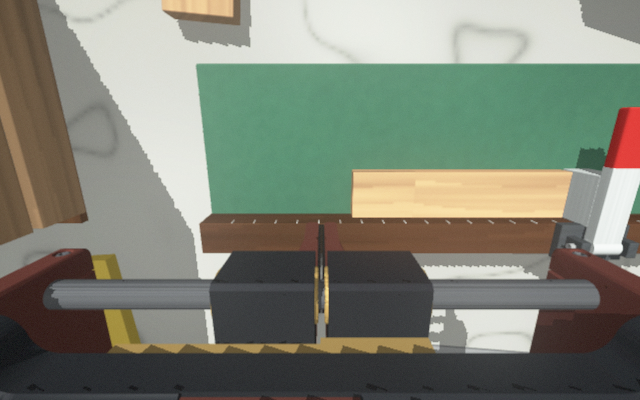

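```bash
python3 -m jog '[[0.6,[-1,0,4],[0,0,0]],[0.6,[-6.1,0,24],[0,0,0]],[0.6,[-6.1,0,24],[0,0,0]],[0.6,[-6.1,0,24],[0,0,0]],[0.6,[-6.1,0,24],[0,0,0]],[0.6,[-6.1,0,24],[0,0,0]],[0.6,[-6.1,0,24],[0,0,0]],[0.6,[-6.1,0,24],[0,0,0]]]';python3 - <<'E'
from h import *
from workcell import ctrl
for n in("wrist","top"):
    d=ctrl.get_image(n); cv2.imwrite(f"pics/{n}7.png",d["color"][:,:,::-1]); np.savez(f"pics/{n}7.npz",**d)
go([488,81,47])
for f,(r0,r1,c0,c1),z in(("top2",(200,232,262,295),69),("wrist7",(0,400,200,440),69)):
    d=dict(np.load(f"pics/{f}.npz")); hsv=cv2.cvtColor(d["color"],cv2.COLOR_RGB2HSV).astype(int);H,S,V=[hsv[...,k] for k in range(3)]
    m=((H<6)|(H>172))&(S>170)&(V>110); k=np.zeros_like(m); k[r0:r1,c0:c1]=1; m&=k
    nl,l,s,ce=cv2.connectedComponentsWithStats(m.astype(np.uint8)); i=1+np.argmax(s[1:,4]); m=l==i
    a=ray(d,np.argwhere(m)[:,::-1],z); print(f,s[i],np.percentile(a,[1,50,99],axis=0).round(1).tolist())
E
```

```text
t: 19.05
ee_pos: [489.1, 78.4, 123.4]
orientation: [-1.571, -0.002, 0.004]
ft_force: [0.1, 0.5, 0.3]
width: 52.5
t 19.15 pos [489.49  77.82 123.71] F [-0.52 -0.86 -0.11] w 52.6
shift cm [-0.144  7.671  0.32 ] turn [ 0.0002 -0.0015 -0.0006]
top2 [273 211   8  14 103] [[473.7, 72.6, 69.0], [495.1, 82.1, 69.0], [513.5, 94.4, 69.0]]
wrist7 [ 311  191   28   54 1488] [[471.3, 69.8, 69.0], [493.1, 80.6, 69.0], [516.8, 91.7, 69.0]]
```

View pics/wrist7.png

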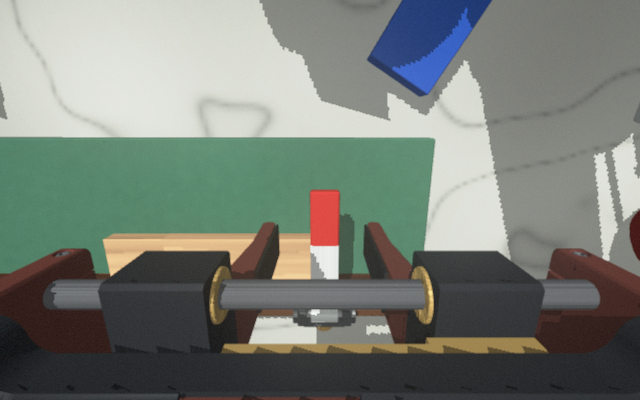

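```bash
python3 -m jog '[[0.4,[0.3,0,0.29],[0,0,0]],[0.4,[0.3,3,0.29],[0,0,0]],[0.4,[0.3,5.5,0.29],[0,0,0]],[0.4,[0.3,7.2,0.29],[0,0,0]],[0.4,[0.3,7.6,0.29],[0,0,0]],[0.4,[0.3,7.6,0.29],[0,0,0]],[0.4,[0.3,7.6,0.29],[0,0,0]]]';python3 - <<'E'
from h import *
from workcell import ctrl
for n in("wrist",):
    d=ctrl.get_image(n); np.savez(f"pics/{n}8.npz",**d)
    cv2.imwrite(f"pics/{n}8.png",cv2.resize(d["color"][180:330,220:420],(800,600),interpolation=cv2.INTER_CUBIC)[:,:,::-1])
go([493,80.7,47])
E
```

```text
t: 19.85
ee_pos: [493.0, 81.8, 48.8]
orientation: [-1.571, -0.004, 0.002]
ft_force: [-0.8, 0.4, 0.5]
width: 35.1
t 19.9 pos [493.13  81.93  49.04] F [-0.25  0.53  0.71] w 34.9
shift cm [-0.014  0.204 -0.123] turn [-0.0002 -0.0002  0.0016]
```

View pics/wrist8.png

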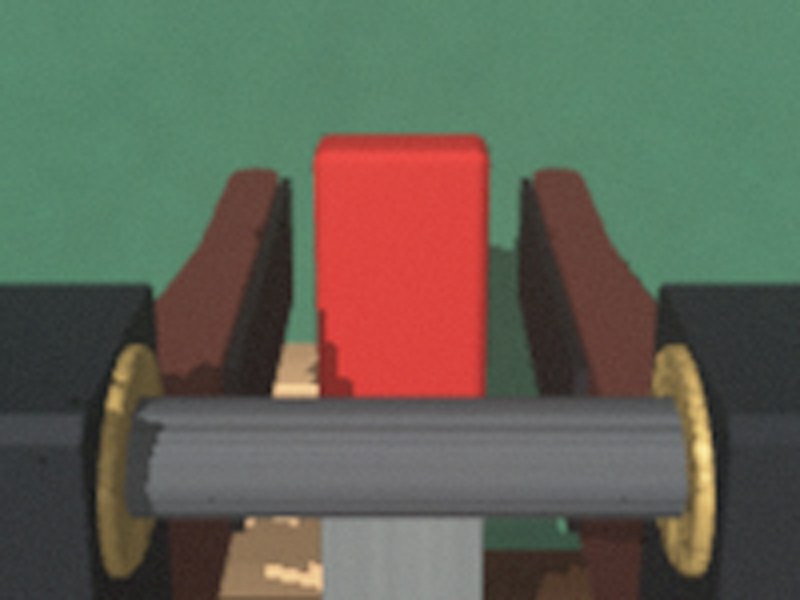

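```bash
python3 -m jog '[[0.4,[0,0.1,-0.05],[0,0,0]],[0.32,[0,0.1,-0.05],[0,0,0]],[0.31,[0,0.1,-0.05],[0,0,0]],[0.31,[0,0.1,-0.05],[0,0,0]]]'; python3 -m jog '[[0.27,[0,0,0],[0,0,0]],[0.27,[0,0,0],[0,0,0]]]'
```

```text
t: 20.3
ee_pos: [492.4, 81.6, 47.4]
orientation: [-1.571, -0.004, 0.003]
ft_force: [-0.2, 0.5, 0.7]
width: 27.4
t: 20.5
ee_pos: [492.3, 81.3, 47.3]
orientation: [-1.571, -0.004, 0.003]
ft_force: [0.2, -2.5, 1.8]
width: 23.8
```

```bash
python3 -m jog '[[0.25,[0,0,-0.03],[0,0,0]],[0.22,[0,0,-0.03],[0,0,0]],[0.22,[0,0,-0.03],[0,0,0]]]'
```

```text
t: 20.8
ee_pos: [492.3, 81.3, 47.2]
orientation: [-1.571, -0.003, 0.003]
ft_force: [-0.6, -0.4, 2.3]
width: 23.6
```

```bash
python3 -m jog '[[0.22,[0.05,-0.8,0],[0,0,0]],[0.22,[0.18,-1.66,0],[0,0,0]],[0.22,[0.4,-2.5,0],[0,0,0]],[0.22,[0.65,-3.26,0],[0,0,0]],[0.22,[1,-4,0],[0,0,0]],[0.22,[1.39,-4.75,0],[0,0,0]]]'
```

```text
t: 21.4
ee_pos: [505.9, 81.3, 95.2]
orientation: [-1.571, -0.003, 0.004]
ft_force: [0.2, 0.8, -5.8]
width: 23.5
```

```bash
python3 -m jog '[[0.22,[0.46,-0.7,0],[0,0,0]],[0.22,[0.99,-1.35,0],[0,0,0]],[0.22,[1.56,-1.95,0],[0,0,0]],[0.22,[2.19,-2.5,0],[0,0,0]],[0.22,[2.87,-3,0],[0,0,0]],[0.22,[3.58,-3.43,0],[0,0,0]],[0.22,[4.33,-3.8,0],[0,0,0]],[0.22,[5.11,-4.1,0],[0,0,0]]]'
```

```text
t: 22.2
ee_pos: [557.4, 81.5, 135.9]
orientation: [-1.571, -0.002, 0.004]
ft_force: [-3.8, 1.6, -3.3]
width: 23.9
```

```bash
python3 -m jog '[[0.22,[0.8,-0.23,0],[0,0,0]],[0.22,[1.62,-0.39,0],[0,0,0]],[0.22,[2.45,-0.48,0],[0,0,0]],[0.22,[3.28,-0.5,0],[0,0,0]],[0.22,[4.12,-0.45,0],[0,0,0]],[0.22,[4.6,-0.38,0],[0,0,0]],[0.22,[4.6,-0.38,0],[0,0,0]],[0.22,[4.6,-0.38,0],[0,0,0]]]'
```

```text
t: 23.0
ee_pos: [605.6, 81.7, 140.8]
orientation: [-1.571, -0.007, -0.001]
ft_force: [1.5, -0.7, 4.4]
width: 19.7
```

Run:
```python
from h import *
from workcell import ctrl
ims=[]
for n in("side","wrist","top"):
    d=ctrl.get_image(n); np.savez(f"pics/{n}9.npz",**d); ims.append(d["color"])
a=cv2.resize(ims[0][120:270,250:410],(400,375),interpolation=cv2.INTER_CUBIC); b=cv2.resize(ims[2][150:260,225:405],(400,244),interpolation=cv2.INTER_CUBIC)
cv2.imwrite("pics/s9.png",np.hstack([a,np.vstack([b,np.zeros((131,400,3),np.uint8)])])[:,:,::-1]); cv2.imwrite("pics/wrist9.png",ims[1][:,:,::-1])
```

```text
(no output)
```

View pics/s9.png

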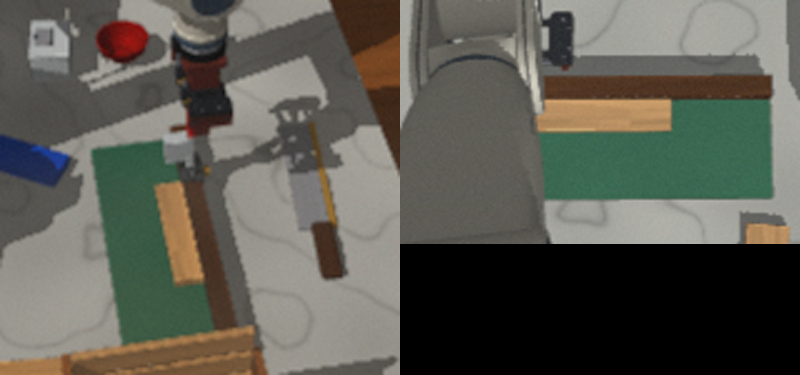

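View pics/wrist9.png

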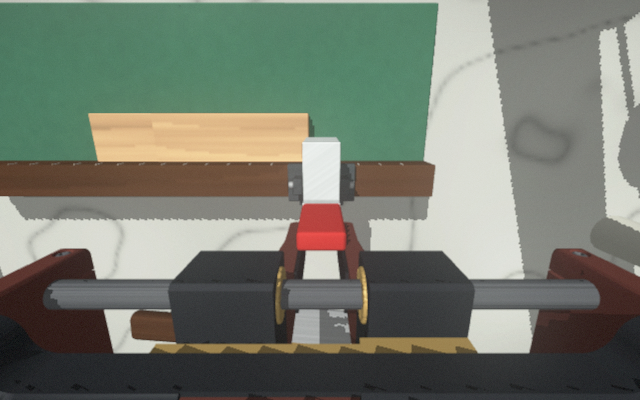

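```bash
python3 -m jog '[[0.22,[0.5,0,0],[0,0,0]],[0.22,[1.5,0,0],[0,0,0]],[0.22,[3,-2,0],[0,0,0]],[0.22,[3.5,-6,0],[0,0,0]],[0.22,[3.5,-9,0],[0,0,0]],[0.22,[3.5,-9,0],[0,0,0]]]';python3 - <<'E'
from h import *
from workcell import ctrl
d=ctrl.get_image("wrist"); np.savez(f"pics/wrist10.npz",**d); cv2.imwrite("pics/wrist10.png",d["color"][:,:,::-1])
go([575,80.7,190])
w=cloud(d); hsv=cv2.cvtColor(d["color"],cv2.COLOR_RGB2HSV).astype(int);H,S,V=[hsv[...,k] for k in range(3)]
m=((H<6)|(H>172))&(S>150)&(V>110); m[220:]=0; m[:,:280]=0;m[:,380:]=0
p=w[m];p=p[~np.isnan(p[:,0])]; 
top=p[p[:,2]>p[:,2].max()-6]; print("red",len(p),p.min(0).round(1),p.max(0).round(1),"top",np.percentile(top,[3,50,97],axis=0).round(1).tolist())
E
```

```text
t: 23.75
ee_pos: [641.5, 82.1, 234.0]
orientation: [-1.57, -0.01, -0.003]
ft_force: [0.9, -0.6, 0.2]
width: 19.4
t 23.8 pos [639.98  81.96 231.49] F [-0.73 -0.19 -0.91] w 19.5
shift cm [-6.517  4.12  -0.101] turn [-0.0004  0.0002  0.0045]
red 657 [593.5  69.9 139.1] [608.8  92.4 181.3] top [[599.2, 70.7, 176.8], [603.5, 80.8, 179.1], [608.4, 91.6, 180.5]]
```

View pics/wrist10.png

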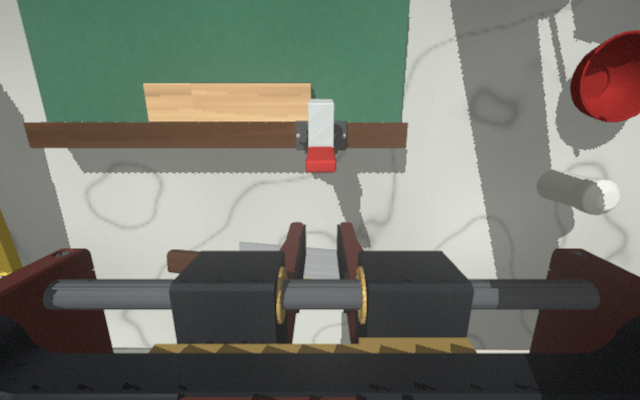

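Run:
```python
from h import *
for f in("wrist6","wrist9","wrist10"):
    d=dict(np.load(f"pics/{f}.npz")); hsv=cv2.cvtColor(d["color"],cv2.COLOR_RGB2HSV).astype(int);H,S,V=[hsv[...,k] for k in range(3)]
    m=((H>5)&(H<25)&(V>150)&(S>50)); m[250:]=0; m[:50]=0; m[:,:90]=0
    nl,l,s,ce=cv2.connectedComponentsWithStats(m.astype(np.uint8)); i=1+np.argmax(s[1:,4]); m=l==i
    c=max(cv2.findContours(m.astype(np.uint8),0,1)[0],key=len)[:,0]
    print(f,s[i],cv2.minAreaRect(ray(d,c,34)[:,:2].astype(np.float32)))
    for col in np.linspace(s[i][0]+10,s[i][0]+s[i][2]-12,4).astype(int):
        r=np.where(m[:,col])[0]; print(ray(d,[(col,r.max()+.5)],34)[0,:2].round(1),end=" ")
    r0=(s[i][1]*2+s[i][3])//2; cc=np.where(m[r0])[0]; print("ends",ray(d,[(cc.min()-.5,r0),(cc.max()+.5,r0)],34)[:,1].round(1))
```

```text
wrist6 [  352   169   221    49 10547] ((548.419189453125, -32.36564636230469), (46.6806640625, 203.07447814941406), 0.308064341545105)
[ 572.8 -122.8] [572.4 -59.3] [572.1   4.2] [571.7  68.6] ends [-133.8   69.1]
wrist9 [   90   113   219    49 10396] ((549.811767578125, -32.14472961425781), (44.07729721069336, 202.04164123535156), 0.2801764905452728)
[ 572.8 -130.7] [572.5 -68.4] [572.2  -5.1] [571.9  58.1] ends [-133.1   67.4]
wrist10 [ 143   83  168   39 6367] ((549.772705078125, -32.52246856689453), (44.06660842895508, 201.42555236816406), 0.2834005355834961)
[ 572.9 -127.3] [572.6 -67.6] [572.3  -6.7] [570.8  54.2] ends [-132.9   64.9]
```

```bash
python3 -c "
from workcell import ctrl
o=ctrl.get_obs(); print(o['t'],o['ee_pos'],o['ft_force'])
print(ctrl.close_job())"
```

```text
23.8 [639.97801999  81.95894033 231.4865979 ] [-0.7301168  -0.1872506  -0.91008356]
the job is handed in; nothing more can be done
None
```

I gauged the slat and handed the job in at 23.8 s of the 72 s allowed; no verdict was reported.

- **Stop down:** I pushed the red tab down until it bottomed out on its end stop, at about 10 N and the expected height (69 mm).
- **Slat to the fence:** I pushed the near edge at mid-length until it was flush, at about 6.5 N.
- **Gauging:** I slid the slat along the fence by its −y end and felt for the stop. I held it there for about 1.4 s at 7–8 N, then backed straight off.
- **Stop up:** I pinched the tab and swung it up. Near the top the tab slipped out of the jaws. I finished by pushing the leaf back as I withdrew.

**Last checks:**
- **Stop:** the leaf stands at about 1.70 rad, past upright and past where it started (about 1.61).
- **Slat:** it is still flush with the fence. Its centre matches the reading taken before the stop was raised to within 0.3 mm.
- **Disagreement:** the single readings of its −y end differed by up to 0.9 mm between camera views. I took this as pixel and viewpoint error rather than movement.
- **Robot:** it was touching nothing, with the tool well clear at z = 231 mm.
- **Other objects:** I did not measure them afterwards, but no move came near them and none looked out of place in the last pictures.

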